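# Sweep the loose parts off the measuring turntable

## Robot

A 6-joint arm with a two-finger parallel gripper is mounted at the origin on the work surface. World frame = base frame: x ahead of the robot, y to its left, z up, the work surface at z = 0. Lengths are in m, angles in rad, forces in N, time in s.
With the tool pointing down it reaches from about 0.4 to 0.925 m from the base axis. Payload 12.5 kg.
Tool frame: the origin (TCP) lies midway between the tips of the shut fingers; the grasp point (between the pads) lies 19 mm behind it; z points along the fingers, y is the direction in which the jaws open and shut (so a half turn about z gives the same grasp; the last joint's range is limited). The gripper opens to 95 mm and grips with 3 to 60 N. Pads are 20 mm wide; open, the fingers measure 119 mm over their backs; the gripper's body (75 mm by 180 mm) begins 59 mm behind the grasp point.
Start: joints at [1, 0.491, 1.559, -0, 1.092, -0.106], TCP at [0.28, 0.559, 0.215] pointing down, gripper open.
Joint ranges: [-3.1, 3.1], [-0.84, 2.19], [0.05, 2.79], [-1.13, 4.28], [0.06, 2.93], [-2.69, 2.69]. Speed limits (rad/s): [2.22, 2.22, 2.79, 3.14, 3.14, 3.14].

## Interface

Orientations are given as a 3x3 rotation matrix whose columns are the frame's x, y, z axes.
In Python, from rig import telemetry, vision, job, spotter gives the robot as it stands.
- The arm moves only by the tool servo_tool, never from a script. Its argument "motion" is a list of rows, each a list of 5 numbers: the shift along the tool's x, y, z in cm, then the turn about the tool's z in degrees, then the opening, from -1 (shut) to 1 (fully open). In form: [[tx, ty, tz, twist, gripper], ...]. A call has 1 to 20 rows; each row shifts and turns the commanded pose from where the row before left it, along the tool's axes as they then stand; what a row does not reach is not made up. A row lasts 1/8 s, in which the tool goes at most 62.5 mm and 10.7 degrees, less where a joint would pass 70% of its speed; a pose out of reach is approached as far as the arm can. A call with a gripper value outside its range is refused whole. The fingers move at their own pace and stop on an object; "force" is the grip in N (left out, the last holds). Time passes only in rows, so rows that do not move let the fingers close. It gives the time, the measured TCP pose, the force and the opening at its end, in the units of the state.
- telemetry.observe(): the state, without advancing time (a new reading comes with each control period).
- vision.snapshot(name): name is "scene" or "top"; returns a dict with "image" (400x640x3 uint8, red, green, blue), "fov_y" (degrees; the focal length in pixels is half the picture's height over the tangent of half this angle, whatever the lens; pixels are square), "cx", "cy" (the principal point, pixels), "R" (3x3) and "t" (3): a world point X has camera coordinates R X + t. Camera axes: x right, y down, z forward; pixel columns grow to the right and rows downward; lengths in m; the calibration is good to about 2 mm. A picture is of the moment at which its call begins. There is no depth.
- job.close_job(): hands the job in, once; it reports no verdict.
Trained networks look in the newest picture that a camera, given by its name, has taken for a name from the list of things; names that differ only in an ending like _2 or _b are one class to them, and where a whole thing is asked for, a point or a joint stands for the part that bears it (a point fixed in the world has none). Each returns a list of dicts, best first, with "score" (0 to 1); they miss things now and then, are a little off and sometimes report something else, mostly with a low value. They report only what shows in the picture. A call takes as long as a camera call.
- spotter.regions_of(query, camera): "pixels" (400x640 bool, what is visible of it) and "rect" ([left, top, width, height] in pixels, round what is visible of it).
The state is a dict: "clock": time; "joints": joint angles; "dq": joint speeds; "effort": joint torques, N m; "tool_pos": TCP position; "tool_rot": TCP orientation; "ft_force": force on the tool from outside, world axes, zero at the start; "wrist_torque": the same for the moment, N m; "gripper_width": finger opening in m.
Only numpy, scipy, OpenCV 4.12 (cv2) and the standard library are available. Lean on these libraries where they do the work, as an engineer would, in place of code of your own. Each camera call takes 0.05 s, during which the arm holds its last target.

## Task

With the fingertips, push the small chrome gate at the edge of the turntable wide open (about square to its opening), then sweep the two loose parts across the platter and out through the gate one at a time, the brass pole piece first and the grey rubber foot second, so that each drops into the blue slot behind the gate. Only push: never lift anything off the platter, do not shift the speaker driver, the black bobbin or the things on the bench, and leave the gate wide open.

Things in the scene. Friction and masses are not known exactly. Their poses are not given: they have to be found in the camera images.
- turntable: Fixed turntable, motor locked, does not turn. Aluminium platter, 340 mm diameter, flat top 60 mm above the bench. Origin on the platter axis at bench height; x points from the platter centre to the middle of the gate, y level and to the left of that, z up. The platter ends at x = 170 mm and the slot begins there. Place and direction vary.
- gap (a point): Middle of the gate opening at platter-top height; turntable frame (174, 0, 60) mm. Chrome posts, 8 mm thick, at (174, +-29): 50 mm clear between; the hinge post (y = +29) rises 43 mm above the platter, the other 14 mm. Two straight chrome fence wings, 4 mm thick, 14 mm high, run from the posts inward over the platter to (121, +-81) mm, a 45 degree funnel.
- slot (a point): Middle of the floor of the blue catch slot behind the gate, 54 mm below the platter top. The slot is an open tray, inside 62 mm long (turntable x 164 to 226 mm, the first 6 mm under the platter edge) and 100 mm wide (y +-50 mm), its outer rim at platter height.
- gate (a joint): Angle (rad) of the chrome gate leaf about its upright hinge at turntable (174, +29) mm: 0 = closed across the opening, growing as it swings outward over the slot; 1.57 = square to the opening; stop at 1.75. Starts 0 to 0.35. Light friction (1 N at its free end); stays where left. Leaf 6 to 52 mm from the hinge, 3 mm thick, 6 mm bar along its top.
- gate_tip (a point): Middle of the free end of the gate leaf, 52 mm from the hinge axis and 22 mm above the platter top. The leaf reaches from 3 to 44 mm above the platter, 30 mm higher than the fence wings, so it can be pushed above them.
- pole_piece: Brass pole piece: plain brass-coloured disc, 30 mm diameter, 16 mm high, about 90 g, lying flat on the platter between the driver and the gate, on either side. Origin at the centre of its underside.
- rubber_foot: Grey rubber foot: grey disc, 30 mm diameter, 14 mm high (top rim slightly narrower), about 18 g, lying flat on the platter between the driver and the gate, on the other side from the brass piece. Origin at the centre of its underside.
- driver: Silver midrange speaker driver, 104 mm diameter, 48 mm high, loose on the platter on the side away from the gate, to be left alone. Origin at the centre of its underside.
- bobbin: Black nylon coil bobbin, 26 mm diameter, 30 mm high, standing on the platter beside the driver, to be left alone. Origin at the centre of its underside.
- magnet_ring: Dark ring magnet, 72 mm diameter, 14 mm high, lying on the bench; to be left alone. Origin at the centre of its underside.
- screwdriver: Screwdriver lying on the bench; to be left alone.
- screw_jar: Small glass jar with a steel cap, 52 mm diameter, 60 mm high, on the bench; to be left alone.

How it is judged:
On the way, in this order (a step that is already met when the one before it is completed fails the run):
1. the gate is pushed wide open (beyond 1.2 rad) while both parts are still on the platter (value of joint gate above 1.2 rad and z of each of pole_piece, rubber_foot in the frame of turntable above 0.052 m and x of each of pole_piece, rubber_foot in the frame of turntable below 0.165 m), for 0.2 s.
2. the brass pole piece is in the slot while the rubber foot is still on the platter (x of pole_piece in the frame of turntable between 0.15 and 0.235 m and y of pole_piece in the frame of turntable between -0.056 and 0.056 m and z of pole_piece in the frame of turntable between -0.01 and 0.048 m and z of rubber_foot in the frame of turntable above 0.052 m and x of rubber_foot in the frame of turntable below 0.165 m), for 0.2 s.
3. the rubber foot is in the slot too (x of rubber_foot in the frame of turntable between 0.15 and 0.235 m and y of rubber_foot in the frame of turntable between -0.056 and 0.056 m and z of rubber_foot in the frame of turntable between -0.01 and 0.048 m and x of pole_piece in the frame of turntable between 0.15 and 0.235 m and y of pole_piece in the frame of turntable between -0.056 and 0.056 m and z of pole_piece in the frame of turntable between -0.01 and 0.048 m), for 0.2 s.
At the end, for the whole second after the job is handed in: Brass piece and rubber foot at rest inside the blue slot (undersides' centres over 12 mm below the platter top, within the walls); gate open beyond 1.2 rad; driver and bobbin within 10 mm, ring magnet, screwdriver and jar within 15 mm of where they were (all of step 3 and value of joint gate above 1.2 rad and linear speed of each of pole_piece, rubber_foot below 0.02 m/s and distance of each of driver, bobbin from where it was at the start of the episode below 0.01 m and distance of each of magnet_ring, screwdriver, screw_jar from where it was at the start of the episode below 0.015 m); the robot touches nothing.
It fails at once if the brass pole piece or the rubber foot is lifted (more than 20 mm above the platter) (z of any of pole_piece, rubber_foot in the frame of turntable above 0.08 m).
It fails at once if the driver or the bobbin is shifted by more than 10 mm (distance of any of driver, bobbin from where it was at the start of the episode above 0.01 m).
It fails at once if something on the bench is shifted by more than 15 mm (distance of any of magnet_ring, screwdriver, screw_jar from where it was at the start of the episode above 0.015 m).
It also fails if it takes over 48 s, if anything falls off the work surface, if the arm or the gripper's body presses on something with over 40 N, if the wrist force passes 120 N, or if a joint passes its speed limit or range.

## Working session

There is one attempt and no reset: what is moved stays moved. The work goes in short steps, Python scripts to look and compute and a tool call to move; the robot and the scene stay as the last step left them, time stands still between calls to the robot, and variables do not carry over. Pictures are saved under pics/ and viewed, and the job is handed in when it is done.

Besides the shell and the picture viewer there is one more tool, called after "Emit:" as name(argument=value, ...) on one line, values as JSON. servo_tool: Moves the arm, as the interface text tells. Its arguments: {"type":"object","properties":{"motion":{"type":"array"},"force":{"type":"number"}},"required":["motion"]}

```bash
ls; mkdir -p pics
python3 - <<'E'
from rig import telemetry, vision, job, spotter
import cv2
s=telemetry.observe();print(s['clock'],s['tool_pos'],s['tool_rot'],s['gripper_width'])
for n in ['scene','top']:
    d=vision.snapshot(n);cv2.imwrite(f'pics/{n}0.png',d['image'][:,:,::-1])
    print(n,d['fov_y'],d['cx'],d['cy'],d['R'],d['t'])
E
```

```text
pics
0.0 [0.2800197  0.55849113 0.21407646] [[-8.93898804e-01  4.48268457e-01 -5.63678330e-04]
 [ 4.48268802e-01  8.93898344e-01 -9.12091168e-04]
 [ 9.50094252e-05 -1.06799661e-03 -9.99999425e-01]] 0.09523224522108562
scene 48.03172628324226 321.6406862570602 203.01410685666917 [[ 0.38321617  0.92346859  0.01873863]
 [ 0.55808581 -0.21533074 -0.80135691]
 [-0.73599293  0.31755069 -0.59789294]] [-0.19765091 -0.24580529  1.62455823]
top 56.728525975971515 319.52206898774256 194.93779871449158 [[ 0.08772338 -0.99613806  0.0036846 ]
 [-0.97573748 -0.08667053 -0.20105869]
 [ 0.20060156  0.01404235 -0.97957227]] [-0.06911799  0.53862787  1.17512611]
```

View pics/scene0.png

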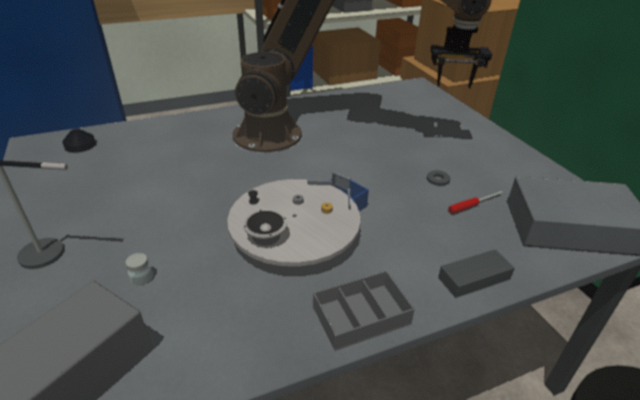

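View pics/top0.png

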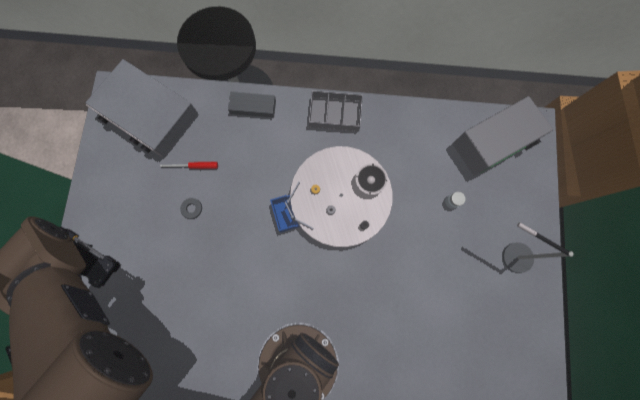

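```bash
cat > h.py <<'E'
from rig import telemetry, vision, job, spotter
import cv2, numpy as np
def K(d):
    f=200/np.tan(np.radians(d['fov_y']/2)); return np.array([[f,0,d['cx']],[0,f,d['cy']],[0,0,1]])
def back(d,u,v,z):
    r=np.linalg.solve(K(d),[u,v,1]); R=np.array(d['R']);c=-R.T@d['t']; w=R.T@r
    return c+w*(z-c[2])/w[2]
def proj(d,X):
    p=(np.array(d['R'])@np.atleast_2d(X).T).T+d['t']; q=(K(d)@p.T).T; return q[:,:2]/q[:,2:]
E
python3 - <<'E'
from h import *
import pickle
D={}
for n in ['top','scene']:
    d=vision.snapshot(n);D[n]=d
    for q,h in [('turntable',.06),('pole_piece',.068),('rubber_foot',.067),('driver',.084),('bobbin',.075),('gate',.082),('slot',.06),('magnet_ring',.007),('screw_jar',.03),('screwdriver',.01)]:
        for r in spotter.regions_of(q,n)[:2]:
            m=r['pixels'];v,u=np.nonzero(m)
            print(n,q,round(r['score'],2),r['rect'],m.sum(),u.mean().round(1),v.mean().round(1),back(d,u.mean(),v.mean(),h).round(4))
            D[n,q,len([k for k in D if k[0]==n and k[1]==q])]=m
pickle.dump(D,open('D.pkl','wb'))
t=D['top']['image'][130:270,250:410]
cv2.imwrite('pics/t1.png',cv2.resize(t,None,fx=5,fy=5,interpolation=cv2.INTER_CUBIC)[:600,:,::-1])
t=D['scene']['image'][165:275,215:375]
cv2.imwrite('pics/s1.png',cv2.resize(t,None,fx=5,fy=5,interpolation=cv2.INTER_CUBIC)[:,:,::-1])
E
```

```text
top turntable 0.65 [273.2, 143.9, 118.1, 106.4] 7632 332.8 198.8 [ 0.5326 -0.0661  0.06  ]
top rubber_foot 0.63 [271.6, 145.4, 118.8, 102.6] 7788 332.8 198.8 [ 0.531 -0.066  0.067]
top driver 0.61 [357.0, 163.3, 32.3, 25.8] 805 371.2 178.0 [ 0.6078 -0.1853  0.084 ]
top bobbin 0.5 [360.5, 217.0, 5.0, 11.4] 54 364.6 224.1 [ 0.4559 -0.1743  0.075 ]
top slot 0.71 [271.1, 146.6, 121.2, 100.4] 7774 332.6 198.8 [ 0.5324 -0.0657  0.06  ]
top magnet_ring 0.76 [182.1, 195.9, 21.5, 23.2] 330 190.9 207.7 [0.4691 0.414  0.007 ]
top magnet_ring 0.28 [445.8, 193.7, 18.9, 14.8] 254 454.8 199.5 [ 0.5777 -0.4867  0.007 ]
top screw_jar 0.53 [445.9, 194.0, 16.6, 12.1] 248 454.5 199.3 [ 0.5731 -0.4775  0.03  ]
top screwdriver 0.66 [184.6, 165.1, 31.7, 3.4] 190 202.0 164.8 [0.6227 0.3983 0.01  ]
scene turntable 0.89 [231.5, 169.0, 139.5, 98.5] 8501 302.8 220.2 [ 0.575  -0.0777  0.06  ]
scene turntable 0.66 [322.6, 199.6, 8.7, 15.1] 122 326.4 208.3 [ 0.5509 -0.0022  0.06  ]
scene pole_piece 0.36 [242.3, 209.1, 45.0, 38.0] 1228 264.6 226.3 [ 0.5725 -0.1772  0.068 ]
scene pole_piece 0.33 [224.2, 175.7, 145.6, 89.8] 8092 302.9 220.3 [ 0.5847 -0.0809  0.068 ]
scene rubber_foot 0.53 [295.1, 198.1, 10.1, 5.6] 83 297.9 199.8 [ 0.4972 -0.0624  0.067 ]
scene driver 0.92 [245.0, 209.4, 42.1, 35.6] 1241 264.8 226.7 [ 0.5931 -0.182   0.084 ]
scene gate 0.49 [334.7, 174.0, 14.3, 16.5] 155 340.6 180.3 [0.473  0.0734 0.082 ]
scene slot 0.92 [224.0, 174.8, 145.4, 92.4] 8408 302.8 220.0 [ 0.5741 -0.0774  0.06  ]
scene magnet_ring 0.56 [427.5, 169.3, 22.6, 19.2] 273 438.3 179.0 [0.4751 0.4113 0.007 ]
scene screw_jar 0.67 [126.0, 254.6, 27.4, 31.0] 664 138.6 269.5 [ 0.5725 -0.4801  0.03  ]
scene screwdriver 0.52 [447.6, 199.8, 31.7, 14.0] 288 463.4 205.4 [0.6203 0.3968 0.01  ]
```

```bash
sleep 1
```

```text
(no output)
```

View pics/t1.png

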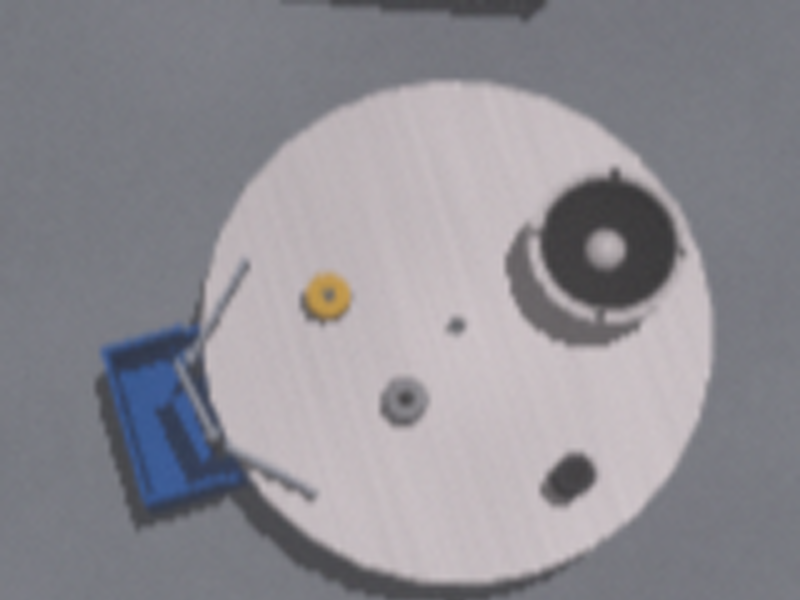

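View pics/s1.png

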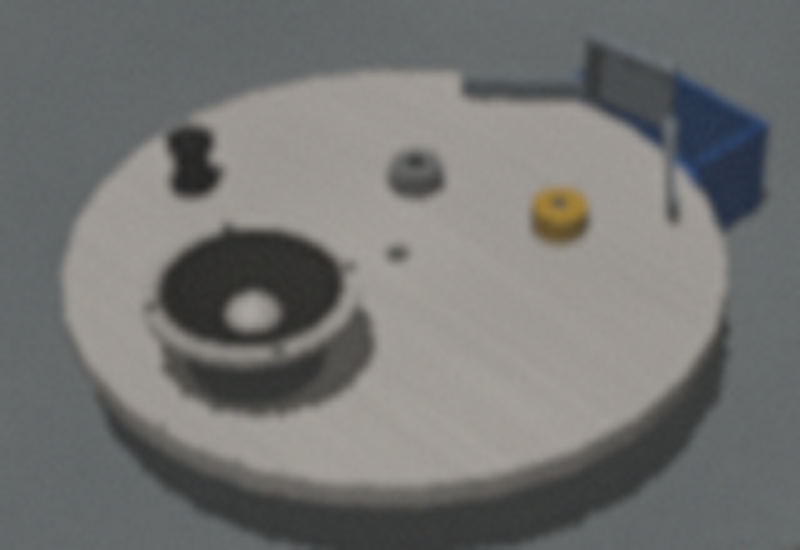

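Run:
```python
from h import *
import pickle
from scipy.optimize import least_squares
D=pickle.load(open('D.pkl','rb'))
def crop(n,u,v):
    o=(250,130) if n=='top' else (215,165)
    return (u+.5)/5-.5+o[0],(v+.5)/5-.5+o[1]
for n in ['top','scene']:
    d=D[n];im=d['image'].astype(int)
    hsv=cv2.cvtColor(d['image'],cv2.COLOR_RGB2HSV)
    mn=im.min(2)
    m=((mn>(135 if n=='top' else 125))).astype(np.uint8)
    nl,lab,st,_=cv2.connectedComponentsWithStats(m)
    c=(341,195) if n=='top' else (290,250)
    # biggest comp containing around center
    l=np.bincount(lab[c[1]-8:c[1]+8,c[0]-8:c[0]+8].ravel())[1:].argmax()+1
    mm=(lab==l).astype(np.uint8); print(n,st[l])
    cs,_=cv2.findContours(mm,cv2.RETR_EXTERNAL,cv2.CHAIN_APPROX_NONE)
    P=max(cs,key=len)[:,0,:].astype(float)
    W=np.array([back(d,u,v,.06)[:2] for u,v in P])
    r=least_squares(lambda p:np.hypot(*(W-p[:2]).T)-p[2],[.55,-.09,.17],loss='soft_l1',f_scale=.002)
    print('circle',r.x, np.median(abs(r.fun)))
    H,S,V=hsv[...,0],hsv[...,1],hsv[...,2]
    M=(S>110)&(H>10)&(H<35); M[:, :200]=0;M[:130]=0;M[270:]=0
    if n=='scene': M[:, 400:]=0
    v,u=np.nonzero(M);print('brass px',len(u),u.mean(),v.mean(),back(d,u.mean(),v.mean(),.070))
pts={'top':dict(spindle=(457,325,.06),rub=(404,401,.067),wm=(247,263,.074),wp=(315,495,.074),postm=(183,362,.074),tipmaybe=(183,355,.104),hinge=(213,437,.103),s1=(105,350,.06),s2=(150,507,.06)),
'scene':dict(spindle=(397,253,.06),rub=(416,176,.066),wp=(464,80,.074),hinge=(594,42,.104),tip=(670,75,.104),wm=(672,217,.062),s1=(767,128,.06))}
for n in pts:
    for k,(u,v,z) in pts[n].items():
        print(n,k,back(D[n],*crop(n,u,v),z).round(4))
```

```text
top [ 290  146  103  101 7043]
circle [ 0.5496436  -0.09318362  0.16828423] 0.0009754620357546595
brass px 1674 609.7084826762247 160.65591397849462 [ 0.74243564 -0.98021823  0.07      ]
scene [ 228  179  133   83 6806]
circle [ 0.54940657 -0.09296026  0.16668942] 0.0014770798461714446
brass px 78 326.3974358974359 207.1153846153846 [ 0.55798961 -0.00551169  0.07      ]
top spindle [ 0.549  -0.0921  0.06  ]
top rub [ 0.494  -0.0612  0.067 ]
top wm [0.5753 0.0493 0.074 ]
top wp [ 0.4269 -0.0092  0.074 ]
top postm [0.5057 0.0843 0.074 ]
top tipmaybe [0.5049 0.0816 0.104 ]
top hinge [0.4545 0.0574 0.103 ]
top s1 [0.5117 0.1378 0.06  ]
top s2 [0.4113 0.0969 0.06  ]
scene spindle [ 0.5475 -0.0915  0.06  ]
scene rub [ 0.4958 -0.0621  0.066 ]
scene wp [ 0.4303 -0.0093  0.074 ]
scene hinge [0.4625 0.0551 0.104 ]
scene tip [0.5073 0.0804 0.104 ]
scene wm [0.5734 0.0529 0.062 ]
scene s1 [0.5161 0.1388 0.06  ]
```

```bash
cat >> h.py <<'E'
C=np.array([.549,-.0925]); H=np.radians(112.5)
ex=np.array([np.cos(H),np.sin(H)]);ey=np.array([-np.sin(H),np.cos(H)])
def toW(x,y): return C+ex*x/1000+ey*y/1000
def toL(X): r=np.array(X[:2])-C; return np.array([r@ex,r@ey])*1000
def cur():
    s=telemetry.observe();R=np.array(s['tool_rot']);p=s['tool_pos']
    h=np.degrees(np.arctan2(R[1,0],R[0,0]))-112.5
    return s,np.array([*toL(p),p[2]*1000,h])
def plan(wps,g):
    """wps: (x,y,z,headlocal deg,step_cm); prints rounded rows"""
    s,c=cur(); print('cur',c.round(1),'w',s['gripper_width'],'t',s['clock'])
    rows=[]
    for (x,y,z,h,st) in wps:
        n=max(1,int(np.ceil(max(np.linalg.norm(np.array([x,y,z])-c[:3])/10/st, abs(h-c[3])/9))))
        a=c.copy();b=np.array([x,y,z,h],float)
        for i in range(1,n+1):
            t=a+(b-a)*i/n
            th=np.radians(c[3]); d=t-c
            tx=d[0]*np.cos(th)+d[1]*np.sin(th); ty=d[0]*np.sin(th)-d[1]*np.cos(th)
            r=[round(tx/10,2),round(ty/10,2),round(-d[2]/10,2),round(-d[3],1)]
            # integrate rounded
            c=c+np.array([10*(r[0]*np.cos(th)+r[1]*np.sin(th)),10*(r[0]*np.sin(th)-r[1]*np.cos(th)),-10*r[2],-r[3]])
            rows.append(r+[g])
    print(len(rows),rows); print('end',c.round(1))
E
python3 - <<'E'
from h import *
d=vision.snapshot('top')
print('brass',toL(back(d,(328.5)/5-.5+250,296.5/5-.5+130,.073)),toL([.558,-.0055]),'rub',toL([.495,-.0617]),'drv',toL([.606,-.184]),'bob',toL([.456,-.174]),toW(148,-8))
plan([(148,-8,150,0,5.5),(148,-8,84,0,4)],-1)
E
```

```text
brass [ 76.6730728  -41.63906988] [ 76.93336844 -41.60837441] rub [49.12039495 38.10284504] drv [-106.34793287  -17.64559929] bob [-39.70662269 117.10949626] [0.49975389 0.04729564]
cur [704.5  -0.8 214.6  40.9] w 0.09509513645362236 t 1.25
13 [[np.float64(-3.87), np.float64(-3.26), np.float64(0.59), np.float64(3.7), -1], [np.float64(-4.07), np.float64(-3.01), np.float64(0.59), np.float64(3.7), -1], [np.float64(-4.26), np.float64(-2.73), np.float64(0.58), np.float64(3.7), -1], [np.float64(-4.42), np.float64(-2.46), np.float64(0.59), np.float64(3.8), -1], [np.float64(-4.58), np.float64(-2.15), np.float64(0.59), np.float64(3.7), -1], [np.float64(-4.7), np.float64(-1.86), np.float64(0.59), np.float64(3.7), -1], [np.float64(-4.82), np.float64(-1.55), np.float64(0.58), np.float64(3.7), -1], [np.float64(-4.91), np.float64(-1.23), np.float64(0.59), np.float64(3.7), -1], [np.float64(-4.97), np.float64(-0.92), np.float64(0.59), np.float64(3.7), -1], [np.float64(-5.03), np.float64(-0.59), np.float64(0.59), np.float64(3.8), -1], [np.float64(-5.05), np.float64(-0.26), np.float64(0.58), np.float64(3.7), -1], [np.float64(-0.0), np.float64(-0.0), np.float64(3.3), np.float64(-0.0), -1], [np.float64(-0.0), np.float64(-0.0), np.float64(3.3), np.float64(-0.0), -1]]
end [148.  -8.  84.  -0.]
```

Emit:
servo_tool(motion=[[0,0,0.5,10.2,-1],[0,0,0.5,10.2,-1],[0,0,0.5,10.2,-1],[0,0,0.5,10.3,-1],[-5,0,0.5,0,-1],[-5,0,0.5,0,-1],[-5,0,0.5,0,-1],[-5,0.1,0.5,0,-1],[-5,0.1,0.5,0,-1],[-5,0.1,0.5,0,-1],[-5,0.1,0.5,0,-1],[-5,0.1,0.5,0,-1],[-5,0.1,0.5,0,-1],[-5,0.1,0,0,-1],[-5,0,0,0,-1],[-0.7,0,0,0,-1],[0,0,0,0,-1]], force=20)

```text
clock: 3.38
tool_pos: [0.4993, 0.0467, 0.1496]
tool_rot: [[-0.381, 0.924, -0.0], [0.924, 0.381, 0.0], [0.0, -0.0, -1.0]]
ft_force: [-0.5, -0.3, -0.4]
gripper_width: 0.0004
```

Run:
```python
from h import *
print(cur()[1])
plan([(148,-8,84,0,4)],-1)
d=vision.snapshot('top');cv2.imwrite('pics/t2.png',cv2.resize(d['image'][130:250,200:360],None,fx=5,fy=5,interpolation=cv2.INTER_CUBIC)[:,:,::-1])
```

```text
[ 1.47620421e+02 -7.34395697e+00  1.49581502e+02 -8.68112859e-02]
cur [ 1.476e+02 -7.300e+00  1.496e+02 -1.000e-01] w 0.0003510051066309308 t 3.375
2 [[np.float64(0.02), np.float64(0.03), np.float64(3.28), np.float64(-0.0), -1], [np.float64(0.02), np.float64(0.04), np.float64(3.28), np.float64(-0.1), -1]]
end [148.  -8.  84.   0.]
```

View pics/t2.png

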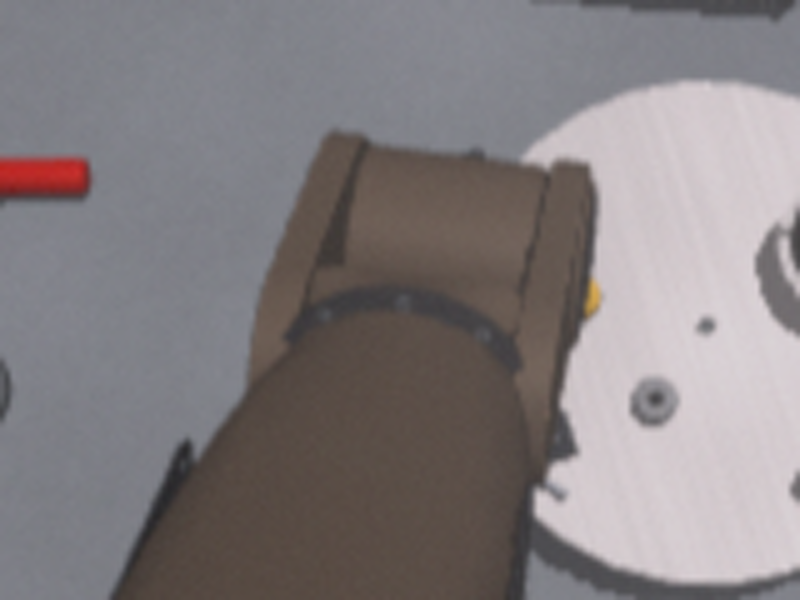

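Emit:
servo_tool(motion=[[0,0,3.3,0,-1],[0,0,3.3,0,-1],[1,0,0,0,-1],[1,0,0,0,-1],[1,0,0,0,-1],[0.8,0,0,0,-1],[0.8,-0.4,0,0,-1],[0.7,-0.4,0,0,-1],[0.4,-0.4,0,0,-1],[0.3,-0.4,0,0,-1],[0.1,-0.4,0,0,-1],[0,-0.3,0,0,-1],[0,0,0,0,-1]])

```text
clock: 5.05
tool_pos: [0.4546, 0.0941, 0.0836]
tool_rot: [[-0.382, 0.924, -0.0], [0.924, 0.382, 0.0], [0.0, -0.0, -1.0]]
ft_force: [0.2, 0.4, 0.4]
gripper_width: 0.0005
```

Run:
```python
from h import *
print(cur()[1])
d=vision.snapshot('scene');cv2.imwrite('pics/s2.png',cv2.resize(d['image'][140:260,250:400],None,fx=5,fy=5,interpolation=cv2.INTER_CUBIC)[:,:,::-1])
```

```text
[ 2.08534464e+02  1.57844709e+01  8.35834580e+01 -4.45750293e-02]
```

View pics/s2.png

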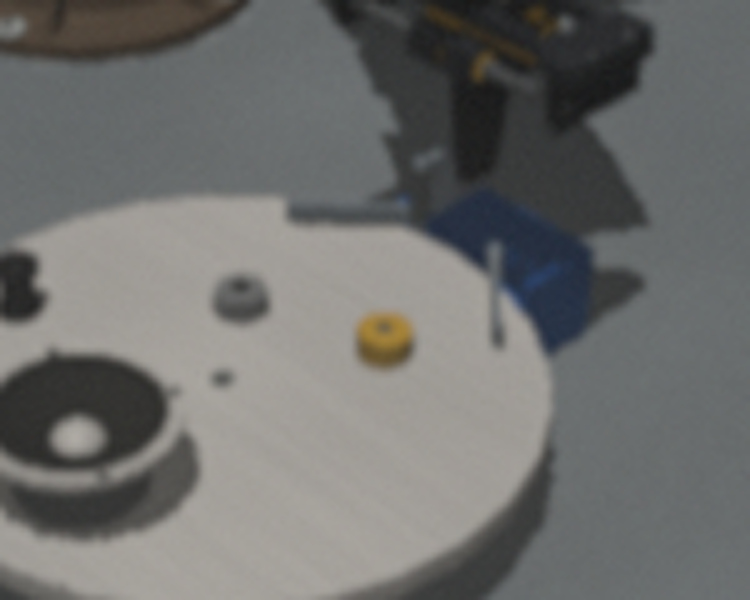

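Emit:
servo_tool(motion=[[0,0.8,0,0,-1],[0,0.8,-1,0,-1],[0,0,-5,0,-1],[-4,1,-2,-7.5,-0.7],[-4,1.2,0,-7.5,-0.7],[-4,1.2,0,-7.5,-0.7],[0,0,0,-7.5,-0.7],[0,0,0,-7.5,-0.7],[0,0,0,-7.5,-0.7]])

```text
clock: 6.22
tool_pos: [0.559, 0.0142, 0.1643]
tool_rot: [[-0.925, 0.379, 0.0], [0.379, 0.925, 0.0], [-0.0, 0.0, -1.0]]
ft_force: [-0.9, 0.8, 0.4]
gripper_width: 0.0141
```

Run:
```python
from h import *
a=45;t=np.radians(a)
plan([(77-45*np.cos(t),-41.6-45*np.sin(t),150,a,4)],-0.7)
for n,sl in [('scene',np.s_[140:260,250:400]),('top',np.s_[130:250,200:360])]:
    d=vision.snapshot(n);cv2.imwrite(f'pics/{n}3.png',cv2.resize(d['image'][sl],None,fx=5,fy=5,interpolation=cv2.INTER_CUBIC)[:,:,::-1])
```

```text
cur [ 94.7 -50.  164.3  45.2] w 0.014147264425939247 t 6.225
2 [[np.float64(-2.58), np.float64(-0.93), np.float64(0.71), np.float64(0.1), -0.7], [np.float64(-2.57), np.float64(-0.94), np.float64(0.72), np.float64(0.1), -0.7]]
end [ 45.2 -73.4 150.   45. ]
```

View pics/scene3.png

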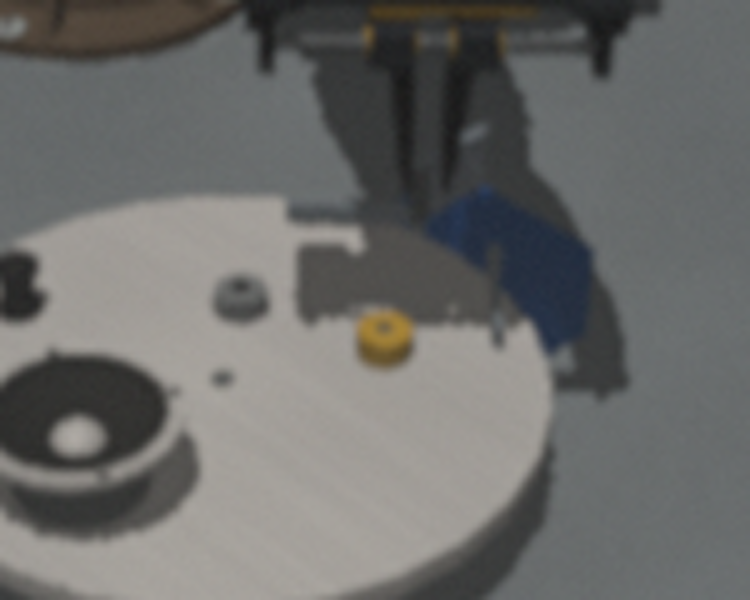

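View pics/top3.png

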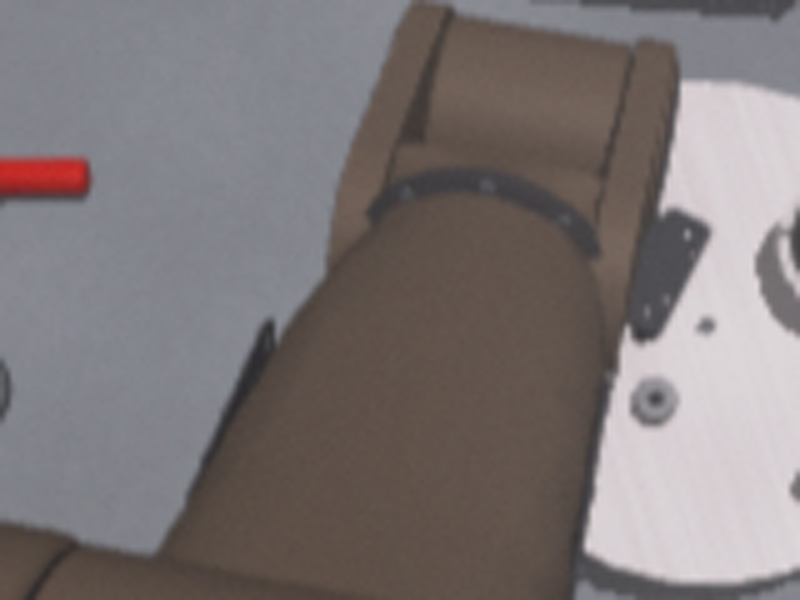

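Emit:
servo_tool(motion=[[-2.6,-0.9,0,0,-0.7],[-2.6,-1,0,0,-0.7],[0,0,0,0,-0.7]])

```text
clock: 6.7
tool_pos: [0.6003, -0.0243, 0.1638]
tool_rot: [[-0.922, 0.387, 0.001], [0.387, 0.922, -0.0], [-0.001, 0.0, -1.0]]
ft_force: [0.3, 0.5, 0.2]
gripper_width: 0.0145
```

Run:
```python
from h import *
print(cur()[1])
d=vision.snapshot('scene')
for th in (1.2,1.57):
    hl=np.array([174,29]); t=hl+52*np.array([np.sin(th),-np.cos(th)]);i=hl+6*np.array([np.sin(th),-np.cos(th)])
    for q in (i,t):
        for z in (.063,.104): print(th,(proj(d,[*toW(*q),z])[0]-[250,140])*5)
cv2.imwrite(f'pics/s4.png',cv2.resize(d['image'][140:260,250:400],None,fx=5,fy=5,interpolation=cv2.INTER_CUBIC)[:,:,::-1])
```

```text
[ 43.41195527 -73.49812338 163.78842352  44.73374826]
1.2 [422.44859651 216.78988977]
1.2 [425.09388296 155.73353618]
1.2 [495.06741381 199.7126778 ]
1.2 [499.09052218 139.06684871]
1.57 [420.17806704 214.94832556]
1.57 [422.77571465 153.9265226 ]
1.57 [475.08945441 184.24172492]
1.57 [478.68894147 123.89449916]
```

View pics/s4.png

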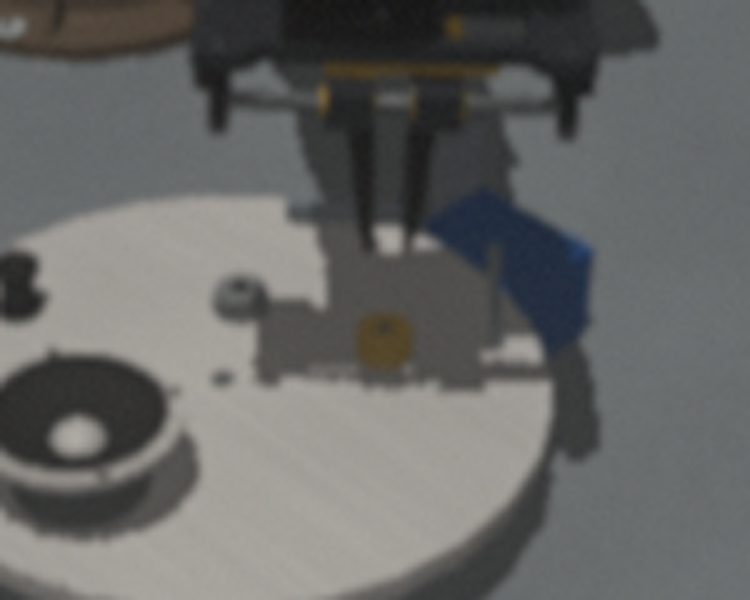

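```bash
cat >> h.py <<'E'
def carpath(disc,h0,L,R,turn,xend,ds=5,off=23.3,z=65):
    """disc waypoints -> tool waypoints; heading h0, straight L, arc to heading 0, straight to xend"""
    p=np.array(disc,float);h=np.radians(h0);out=[]
    def add(): out.append((p[0]-off*np.cos(h),p[1]-off*np.sin(h),z,np.degrees(h),99))
    add()
    n=int(np.ceil(L/ds))
    for i in range(n): p=p+L/n*np.array([np.cos(h),np.sin(h)]); add()
    n=int(np.ceil(R*abs(h)/ds)); dh=-h/n
    for i in range(n):
        p=p+R*abs(dh)*np.array([np.cos(h+dh/2),np.sin(h+dh/2)]);h+=dh; add()
    n=int(np.ceil((xend-p[0])/ds))
    if n>0:
        for i in range(n): p=p+[(xend-p[0])/(n-i),0]; add()
    print('disc end',p,h); return out
E
python3 - <<'E' | sed 's/np.float64(\([^)]*\))/\1/g'
from h import *
s,c=cur()
w=carpath([77,-41.6],45,40.2,45,0,0,ds=6)
plan([(c[0],c[1],65,45,4)]+w,-0.7)
E
```

```text
disc end [1.37268227e+02 1.53021168e-02] 1.6653345369377348e-16
cur [ 44.4 -72.9 163.6  44.8] w 0.014195186153689048 t 6.75
17 [[0.0, 0.0, 3.29, -0.1, -0.7], [0.0, 0.0, 3.29, -0.0, -0.7], [0.0, 0.0, 3.28, -0.1, -0.7], [2.19, 0.09, 0.0, -0.0, -0.7], [0.57, -0.0, 0.0, -0.0, -0.7], [0.58, -0.0, 0.0, -0.0, -0.7], [0.57, -0.0, 0.0, -0.0, -0.7], [0.58, -0.0, 0.0, -0.0, -0.7], [0.57, -0.0, 0.0, -0.0, -0.7], [0.57, -0.0, 0.0, -0.0, -0.7], [0.58, -0.0, 0.0, -0.0, -0.7], [0.61, -0.27, 0.0, 7.5, -0.7], [0.6, -0.26, 0.0, 7.5, -0.7], [0.61, -0.27, 0.0, 7.5, -0.7], [0.61, -0.27, 0.0, 7.5, -0.7], [0.61, -0.26, 0.0, 7.5, -0.7], [0.6, -0.27, 0.0, 7.5, -0.7]]
end [113.9   0.   65.   -0. ]
```

Emit:
servo_tool(motion=[[0,0,3.3,0,-0.7],[0,0,3.3,0,-0.7],[0,0,3.3,0,-0.7],[0.7,0.1,0,0,-0.7],[0.7,0,0,0,-0.7],[0.5,0,0,0,-0.7],[0.3,0,0,0,-0.7],[0.6,0,0,0,-0.7],[0.6,0,0,0,-0.7],[0.6,0,0,0,-0.7],[0.6,0,0,0,-0.7],[0.6,0,0,0,-0.7],[0.5,0,0,0,-0.7],[0.5,0,0,0,-0.7],[0,0,0,0,-0.7]])

```text
clock: 8.62
tool_pos: [0.5418, 0.0015, 0.0645]
tool_rot: [[-0.924, 0.383, -0.001], [0.383, 0.924, 0.0], [0.001, -0.0, -1.0]]
ft_force: [0.1, 1.2, -0.7]
gripper_width: 0.0144
```

Run:
```python
from h import *
s,c=cur();print(c,s['ft_force'])
d=vision.snapshot('scene')
t=np.radians(c[3]);p=c[:2]+23.3*np.array([np.cos(t),np.sin(t)]);print(p,(proj(d,[*toW(*p),.068])[0]-[270,160])*7)
cv2.imwrite(f'pics/s5.png',cv2.resize(d['image'][160:245,270:380],None,fx=7,fy=7,interpolation=cv2.INTER_CUBIC)[:,:,::-1])
```

```text
[ 89.65137544 -29.31439235  64.52132453  44.97844972] [ 0.12792785  1.23232598 -0.72322248]
[106.13315913 -12.84500237] [394.51706803 269.25075102]
```

View pics/s5.png

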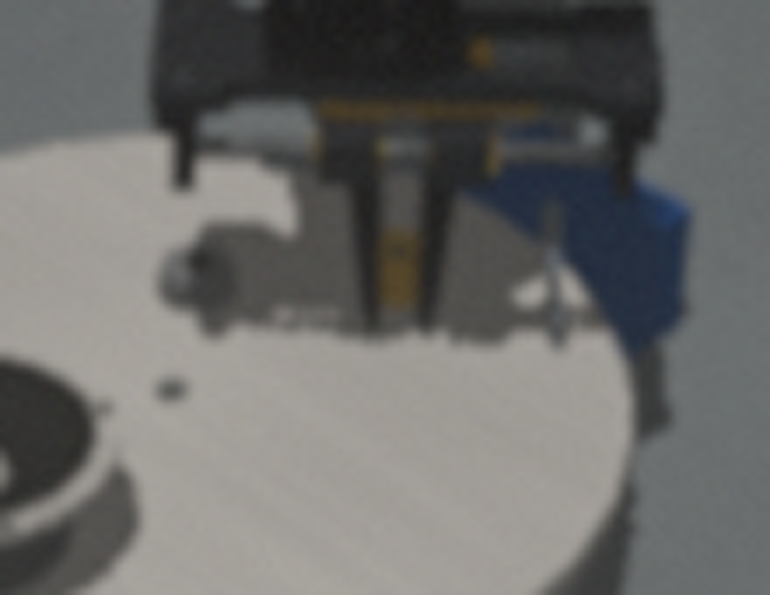

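Emit:
servo_tool(motion=[[0.6,-0.3,0,7.5,-0.7],[0.6,-0.3,0,7.5,-0.7],[0.6,-0.2,0,7.5,-0.7],[0.6,-0.3,0,7.5,-0.7],[0.6,-0.2,0,7.5,-0.7],[0.6,-0.3,0,7.5,-0.7],[0.5,0,0,0,-0.7],[0,0,0,0,-0.7]])

```text
clock: 9.68
tool_pos: [0.5038, 0.0176, 0.0645]
tool_rot: [[-0.385, 0.923, -0.0], [0.923, 0.385, 0.0], [0.0, -0.0, -1.0]]
ft_force: [-0.2, 0.0, -0.3]
gripper_width: 0.014
```

Run:
```python
from h import *
s,c=cur();print(c,s['ft_force'])
d=vision.snapshot('scene')
t=np.radians(c[3]);p=c[:2]+23.3*np.array([np.cos(t),np.sin(t)]);print(p,(proj(d,[*toW(*p),.068])[0]-[270,160])*7)
cv2.imwrite(f'pics/s6.png',cv2.resize(d['image'][160:245,270:380],None,fx=7,fy=7,interpolation=cv2.INTER_CUBIC)[:,:,::-1])
```

```text
[119.02628003  -0.39777488  64.53763496   0.15309687] [-0.1947501   0.00394908 -0.34945692]
[142.32619685  -0.33551631] [436.41430531 218.07580654]
```

View pics/s6.png

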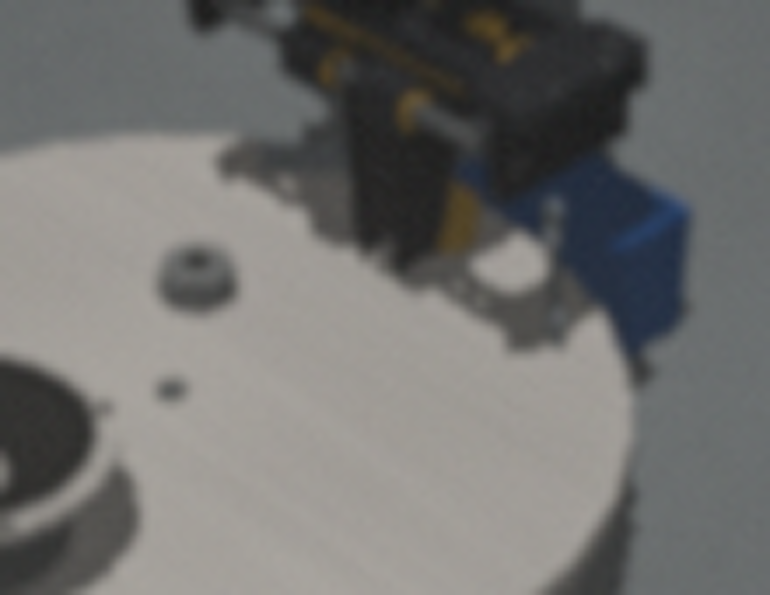

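Emit:
servo_tool(motion=[[0.8,0,0,0,-0.7],[0.8,0,0,0,-0.7],[0.8,0,0,0,-0.7],[0.9,0,0,0,-0.7],[0.9,0,0,0,-0.7],[0.9,0,0,0,-0.7],[0,0,0,0,-0.7],[-1,0,0,0,-0.7],[-2,0,0,0,-0.7],[-1.5,0,-4,0,-0.7],[-2,0,-5,0,-0.7]])

```text
clock: 11.1
tool_pos: [0.5093, 0.0025, 0.1551]
tool_rot: [[-0.381, 0.924, -0.002], [0.924, 0.381, 0.0], [0.001, -0.002, -1.0]]
ft_force: [0.3, -0.5, -0.1]
gripper_width: 0.0145
```

Run:
```python
from h import *
s,c=cur();print(c,s['ft_force'])
a=-45;t=np.radians(a)
d=vision.snapshot('scene')
cv2.imwrite(f'pics/s7.png',cv2.resize(d['image'][160:245,270:380],None,fx=7,fy=7,interpolation=cv2.INTER_CUBIC)[:,:,::-1])
```

```text
[ 1.02945699e+02  3.09623639e-01  1.55095903e+02 -8.60043333e-02] [ 0.34579504 -0.49165357 -0.12748605]
```

View pics/s7.png

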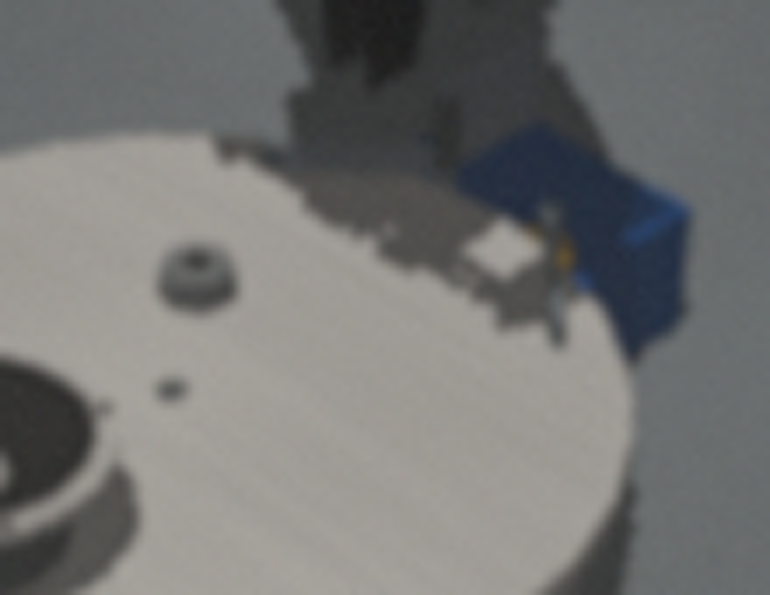

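```bash
python3 - <<'E' | sed 's/np.float64(\([^)]*\))/\1/g'
from h import *
d=vision.snapshot('scene')
for q in ((565,255),(535,228)):
    for z in (.01,.03,.05,.07): print(q,z,toL(back(d,q[0]/7+270,q[1]/7+160,z)))
plan([(17,70,140,-45,4)],-.7)
E
```

```text
(565, 255) 0.01 [222.71306938  -0.27409755]
(565, 255) 0.03 [201.2796381  -18.01942363]
(565, 255) 0.05 [179.84620683 -35.76474971]
(565, 255) 0.07 [158.41277555 -53.51007578]
(535, 228) 0.01 [228.00870827  21.54695844]
(535, 228) 0.03 [206.43737652   3.23340369]
(535, 228) 0.05 [184.86604478 -15.08015106]
(535, 228) 0.07 [163.29471303 -33.39370581]
cur [100.9  -2.  158.9  -0.2] w 0.014583224569071362 t 11.2
5 [[-1.68, -1.43, 0.38, 9.0, -0.7], [-1.89, -1.16, 0.38, 8.9, -0.7], [-2.04, -0.85, 0.37, 9.0, -0.7], [-2.15, -0.52, 0.38, 9.0, -0.7], [-2.2, -0.17, 0.38, 8.9, -0.7]]
end [ 17.  70. 140. -45.]
```

Emit:
servo_tool(motion=[[-1.7,-1.4,0.4,9,-0.7],[-1.9,-1.1,0.4,9,-0.7],[-2,-0.8,0.4,9,-0.7],[-2.1,-0.5,0.4,9,-0.7],[-2.2,-0.2,0.4,9,-0.7],[0,0,0,0,-0.7]])

```text
clock: 11.95
tool_pos: [0.4758, -0.1014, 0.1339]
tool_rot: [[0.386, 0.923, -0.001], [0.923, -0.386, 0.0], [0.0, -0.001, -1.0]]
ft_force: [0.1, -0.3, -0.0]
gripper_width: 0.0143
```

```bash
python3 - <<'E' | sed 's/np.float64(\([^)]*\))/\1/g'
from h import *
s,c=cur();print(c)
d=vision.snapshot('scene')
cv2.imwrite(f'pics/s8.png',cv2.resize(d['image'][160:245,270:380],None,fx=7,fy=7,interpolation=cv2.INTER_CUBIC)[:,:,::-1])
d=vision.snapshot('top');cv2.imwrite('pics/t8.png',cv2.resize(d['image'][150:245,260:370],None,fx=6,fy=6,interpolation=cv2.INTER_CUBIC)[:,:,::-1])
L=(38.1-.293*45)/.707
plan([(c[0],c[1],65,-45,4)]+carpath([49.1,38.1],-45,L,45,0,145,ds=6),-.7)
E
```

```text
[ 19.73596283  71.01675851 133.91774968 -45.18552731]
disc end [ 1.45000000e+02 -8.37253042e-03] -1.6653345369377348e-16
cur [ 20.7  70.  134.4 -44.9] w 0.014397835119150328 t 12.05
22 [[-0.07, -0.0, 3.47, 0.0, -0.7], [-0.07, -0.0, 3.47, 0.1, -0.7], [2.08, 0.25, -0.0, -0.0, -0.7], [0.58, -0.0, -0.0, -0.0, -0.7], [0.59, -0.0, -0.0, -0.0, -0.7], [0.59, -0.0, -0.0, -0.0, -0.7], [0.59, -0.0, -0.0, -0.0, -0.7], [0.58, -0.0, -0.0, -0.0, -0.7], [0.59, -0.0, -0.0, -0.0, -0.7], [0.61, 0.26, -0.0, -7.5, -0.7], [0.61, 0.27, -0.0, -7.5, -0.7], [0.61, 0.26, -0.0, -7.5, -0.7], [0.6, 0.27, -0.0, -7.5, -0.7], [0.61, 0.26, -0.0, -7.5, -0.7], [0.61, 0.27, -0.0, -7.5, -0.7], [0.56, -0.0, -0.0, -0.0, -0.7], [0.56, -0.0, -0.0, -0.0, -0.7], [0.56, -0.0, -0.0, -0.0, -0.7], [0.56, -0.0, -0.0, -0.0, -0.7], [0.55, -0.0, -0.0, -0.0, -0.7], [0.56, -0.01, -0.0, -0.0, -0.7], [0.56, 0.0, -0.0, -0.0, -0.7]]
end [121.7   0.   65.   -0. ]
```

View pics/s8.png

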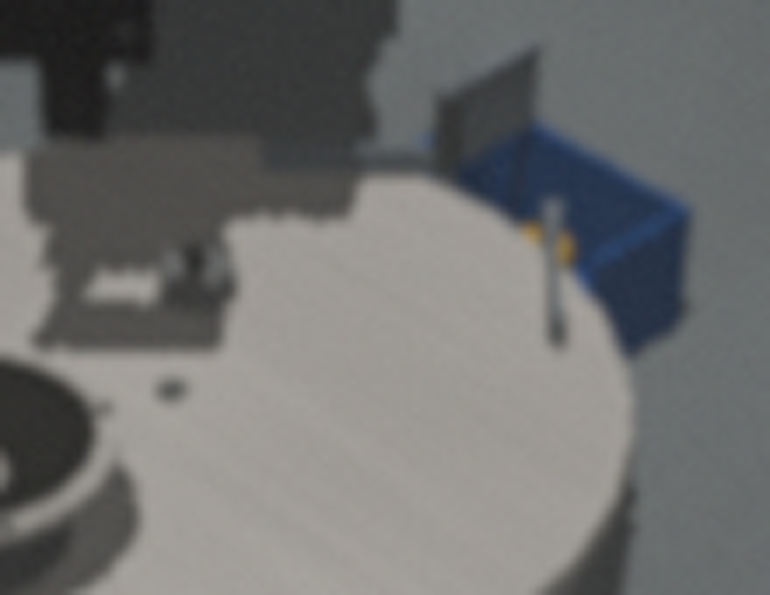

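View pics/t8.png

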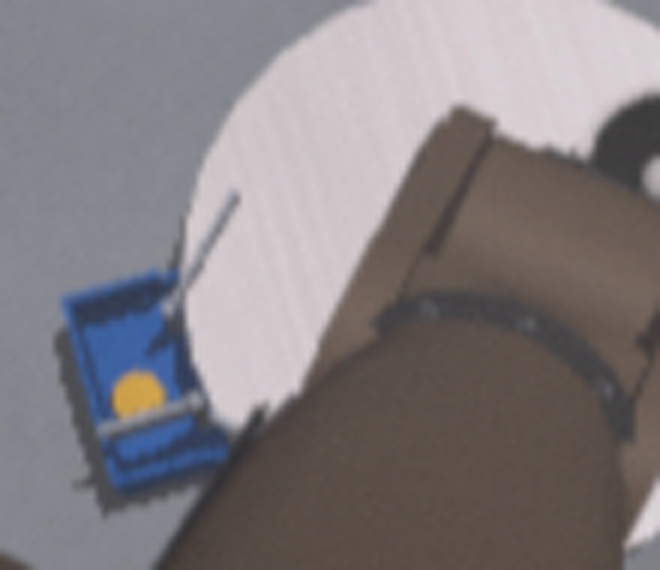

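Emit:
servo_tool(motion=[[0,0.2,3.4,0,-0.7],[0,0,3.5,0,-0.7],[0.7,0,0,0,-0.7],[0.7,0,0,0,-0.7],[0.5,0,0,0,-0.7],[0.6,0,0,0,-0.7],[0.6,0,0,0,-0.7],[0.6,0,0,0,-0.7],[0.6,0,0,0,-0.7],[0.6,0,0,0,-0.7],[0.6,0,0,0,-0.7],[0,0,0,0,-0.7]])

```text
clock: 13.55
tool_pos: [0.4994, -0.0493, 0.0656]
tool_rot: [[0.383, 0.924, 0.0], [0.924, -0.383, 0.0], [0.0, 0.0, -1.0]]
ft_force: [0.1, 0.1, 0.0]
gripper_width: 0.0144
```

```bash
python3 - <<'E' | sed 's/np.float64(\([^)]*\))/\1/g'
from h import *
s,c=cur();print(c,s['ft_force'])
d=vision.snapshot('scene')
t=np.radians(c[3]);p=c[:2]+23.3*np.array([np.cos(t),np.sin(t)]);print(p,(proj(d,[*toW(*p),.067])[0]-[270,160])*7)
cv2.imwrite(f'pics/s9.png',cv2.resize(d['image'][160:245,270:380],None,fx=7,fy=7,interpolation=cv2.INTER_CUBIC)[:,:,::-1])
plan(carpath(p,-45,0,45,0,145,ds=6),-.7)
E
```

```text
[ 58.90367807  29.27675413  65.59629993 -44.99802626] [0.12887894 0.08799495 0.04388359]
[75.37983362 12.8017337 ] [290.27909313 275.39399796]
disc end [145.          -0.38787582] -1.6653345369377348e-16
cur [ 58.8  29.5  65.5 -45. ] w 0.014187569735500732 t 13.6
14 [[0.02, 0.0, 0.05, -0.0, -0.7], [0.61, 0.27, 0.0, -7.5, -0.7], [0.61, 0.27, 0.0, -7.5, -0.7], [0.61, 0.26, 0.0, -7.5, -0.7], [0.6, 0.27, 0.0, -7.5, -0.7], [0.61, 0.26, 0.0, -7.5, -0.7], [0.61, 0.27, 0.0, -7.5, -0.7], [0.54, -0.0, 0.0, -0.0, -0.7], [0.54, -0.0, 0.0, -0.0, -0.7], [0.54, -0.0, 0.0, -0.0, -0.7], [0.54, -0.0, 0.0, -0.0, -0.7], [0.54, -0.0, 0.0, -0.0, -0.7], [0.54, -0.0, 0.0, -0.0, -0.7], [0.54, -0.0, 0.0, -0.0, -0.7]]
end [121.7  -0.4  65.   -0. ]
```

View pics/s9.png

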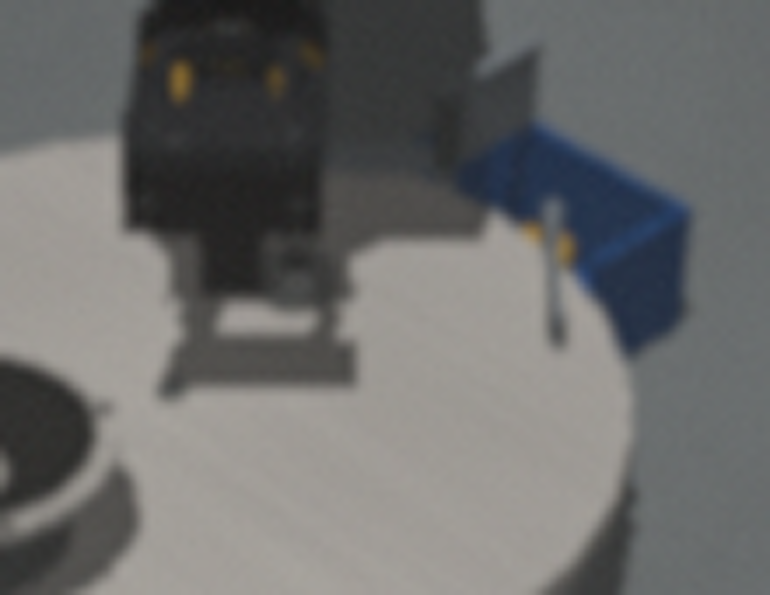

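Emit:
servo_tool(motion=[[0.6,0.3,0,-7.5,-0.7],[0.6,0.3,0,-7.5,-0.7],[0.6,0.2,0,-7.5,-0.7],[0.6,0.3,0,-7.5,-0.7],[0.6,0.2,0,-7.5,-0.7],[0.6,0.3,0,-7.5,-0.7],[0.6,0,0,0,-0.7],[0.6,0,0,0,-0.7],[0.6,0,0,0,-0.7],[0.6,0,0,0,-0.7],[0.6,0,0,0,-0.7],[0.6,0,0,0,-0.7],[0,0,0,0,-0.7]])

```text
clock: 15.22
tool_pos: [0.5032, 0.0179, 0.0657]
tool_rot: [[-0.383, 0.924, -0.0], [0.924, 0.383, 0.0], [0.0, 0.0, -1.0]]
ft_force: [0.1, -0.4, -0.2]
gripper_width: 0.0141
```

```bash
python3 - <<'E' | sed 's/np.float64(\([^)]*\))/\1/g'
from h import *
s,c=cur();print(c,s['ft_force'])
d=vision.snapshot('scene')
t=np.radians(c[3]);p=c[:2]+23.3*np.array([np.cos(t),np.sin(t)]);print(p,(proj(d,[*toW(*p),.067])[0]-[270,160])*7)
cv2.imwrite(f'pics/s10.png',cv2.resize(d['image'][160:245,270:380],None,fx=7,fy=7,interpolation=cv2.INTER_CUBIC)[:,:,::-1])
E
```

```text
[ 1.19479719e+02  8.27759303e-02  6.56633183e+01 -1.73844678e-03] [ 0.07150397 -0.426937   -0.24663376]
[1.42779719e+02 8.20689705e-02] [436.36393369 219.25351524]
```

View pics/s10.png

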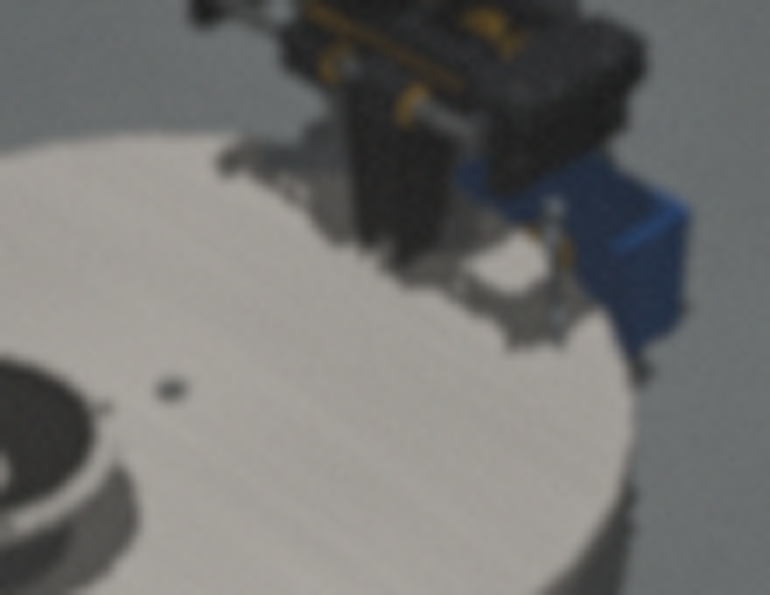

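Emit:
servo_tool(motion=[[0.8,0.1,0,0,-0.7],[0.8,0.1,0,0,-0.7],[0.8,0,0,0,-0.7],[0.9,0,0,0,-0.7],[0.9,0,0,0,-0.7],[0.9,0,0,0,-0.7],[0,0,0,0,-0.7],[-1,0,0,0,-0.7],[-2,0,0,0,-0.7],[-1.5,0,-4,0,-0.7],[-3,0,-5,0,-0.7],[-5,0,-2,0,-0.7],[-5,0,0,0,-0.7],[-3,0,0,0,-0.7],[0,0,0,0,-0.7]])

```text
clock: 17.15
tool_pos: [0.5644, -0.1274, 0.1753]
tool_rot: [[-0.379, 0.925, 0.0], [0.925, 0.379, -0.0], [-0.0, 0.0, -1.0]]
ft_force: [-0.7, -0.2, 0.0]
gripper_width: 0.0142
```

Run:
```python
from h import *
s,c=cur();print(c,s['ft_force'])
d=vision.snapshot('scene')
cv2.imwrite(f'pics/s11.png',cv2.resize(d['image'][160:245,270:380],None,fx=7,fy=7,interpolation=cv2.INTER_CUBIC)[:,:,::-1])
d=vision.snapshot('top');cv2.imwrite('pics/t11.png',cv2.resize(d['image'][150:245,260:400],None,fx=5,fy=5,interpolation=cv2.INTER_CUBIC)[:,:,::-1])
```

```text
[-38.12111588  -0.89312916 175.30067526  -0.2319814 ] [-0.70309113 -0.24097551  0.02314162]
```

View pics/s11.png

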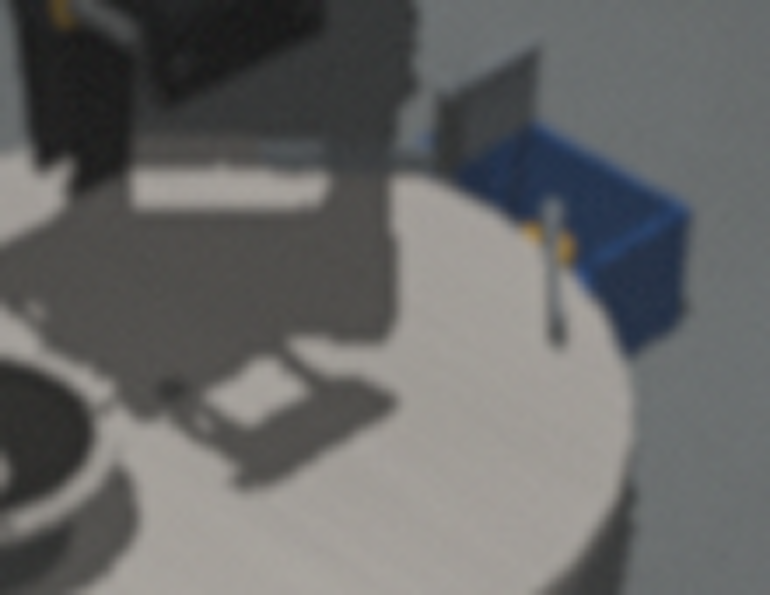

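View pics/t11.png

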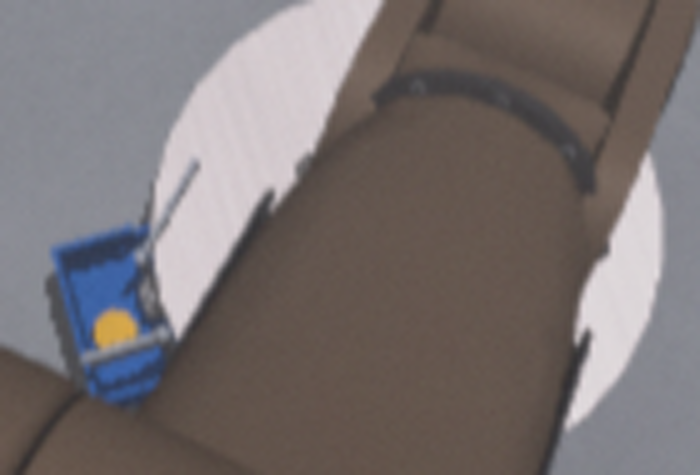

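Emit:
servo_tool(motion=[[-3,0,-3,0,-0.7],[-5,0,-3,0,-0.7],[-5,0,0,0,-0.7],[-5,0,0,0,-0.7],[-5,0,0,0,-0.7],[-4,0,0,0,-0.7],[0,0,0,0,-0.7]])

```text
clock: 18.12
tool_pos: [0.6672, -0.3751, 0.2342]
tool_rot: [[-0.381, 0.925, -0.001], [0.925, 0.381, 0.001], [0.001, -0.001, -1.0]]
ft_force: [-0.6, 0.9, -0.8]
gripper_width: 0.0142
```

Run:
```python
from h import *
s,c=cur();print(c,s['ft_force'])
d=vision.snapshot('top');cv2.imwrite('pics/t12.png',cv2.resize(d['image'][175:245,260:340],None,fx=8,fy=8,interpolation=cv2.INTER_CUBIC)[:,:,::-1])
cv2.imwrite('pics/t12f.png',d['image'][:,:,::-1])
for r in spotter.regions_of('rubber_foot','top')+spotter.regions_of('pole_piece','top'): print(r['score'],r['rect'])
d2=vision.snapshot('scene');cv2.imwrite('pics/s12.png',d2['image'][:,:,::-1])
```

```text
[-3.06379574e+02 -1.06814169e+00  2.34241802e+02 -1.00092290e-01] [-0.57774022  0.91661117 -0.82401033]
```

View pics/t12.png

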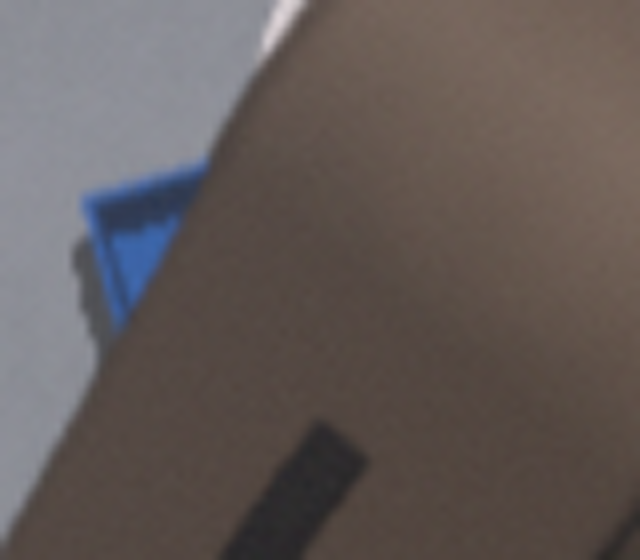

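View pics/s12.png

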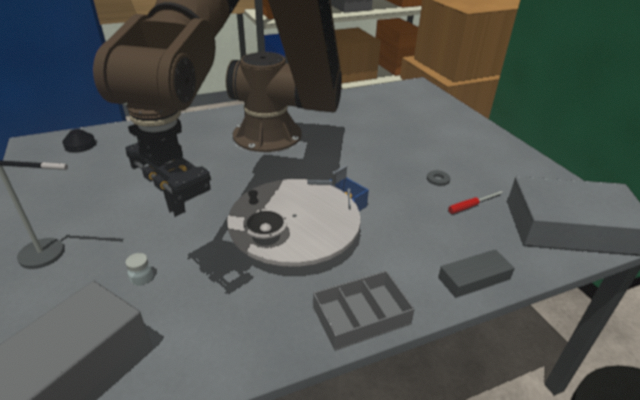

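Emit:
servo_tool(motion=[[5,0,0,0,-0.7],[5,0,0,0,-0.7],[5,0,0,0,-0.7],[5,0,0,0,-0.7],[5,0,0,0,-0.7],[5,0,0,0,-0.7],[5,0,0,0,-0.7],[5,0,0,0,-0.7],[5,0,0,0,-0.7],[5,0,0,0,-0.7],[5,0,0,0,-0.7],[5,0,0,0,-0.7],[5,0,0,0,-0.7],[5,0,0,0,-0.7],[5,0,0,0,-0.7],[5,0,0,0,-0.7],[5,0,0,0,-0.7],[5,0,0,0,-0.7],[0,0,0,0,-0.7]])

```text
clock: 20.7
tool_pos: [0.3208, 0.4602, 0.2359]
tool_rot: [[-0.386, 0.922, 0.0], [0.922, 0.386, 0.001], [0.001, 0.001, -1.0]]
ft_force: [-0.4, -0.8, 0.4]
gripper_width: 0.0143
```

Run:
```python
from h import *
s,c=cur();print(c,s['ft_force'])
d=vision.snapshot('top');cv2.imwrite('pics/t13.png',cv2.resize(d['image'][175:245,260:340],None,fx=8,fy=8,interpolation=cv2.INTER_CUBIC)[:,:,::-1])
cv2.imwrite('pics/t13f.png',d['image'][:,:,::-1])
for q in ('rubber_foot','pole_piece','driver','bobbin','magnet_ring','screw_jar','screwdriver'):
    for r in spotter.regions_of(q,'top'): print(q,r['score'],r['rect'])
d2=vision.snapshot('scene');cv2.imwrite('pics/s13.png',cv2.resize(d2['image'][165:235,320:380],None,fx=8,fy=8,interpolation=cv2.INTER_CUBIC)[:,:,::-1])
```

```text
[ 5.97995570e+02 -6.55034378e-01  2.35872293e+02  2.34197906e-01] [-0.40354319 -0.75977687  0.4465943 ]
driver 0.6 [354.4, 163.4, 33.2, 27.9]
bobbin 0.61 [359.3, 219.3, 7.9, 9.8]
magnet_ring 0.44 [277.5, 212.3, 9.5, 7.3]
screw_jar 0.55 [444.4, 193.1, 22.2, 15.4]
screwdriver 0.63 [161.7, 162.1, 57.4, 9.0]
```

View pics/t13.png

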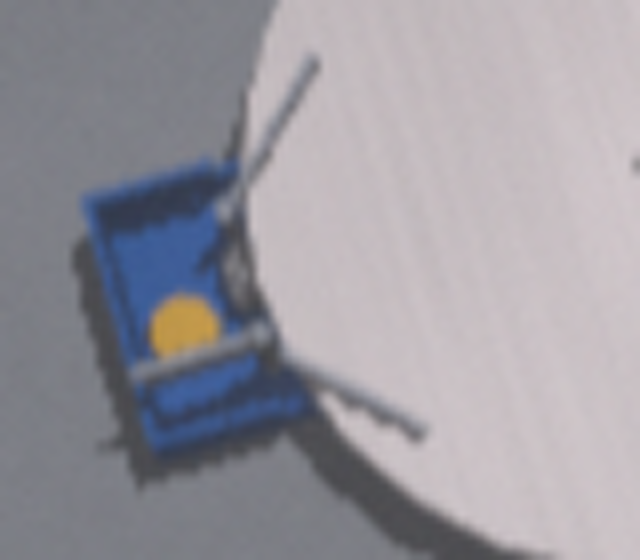

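View pics/s13.png

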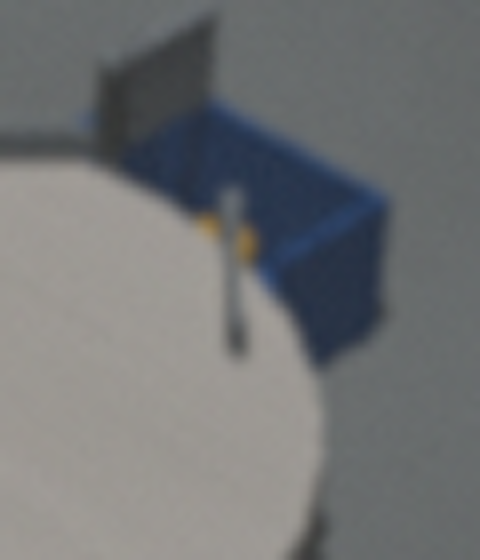

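View pics/t13f.png

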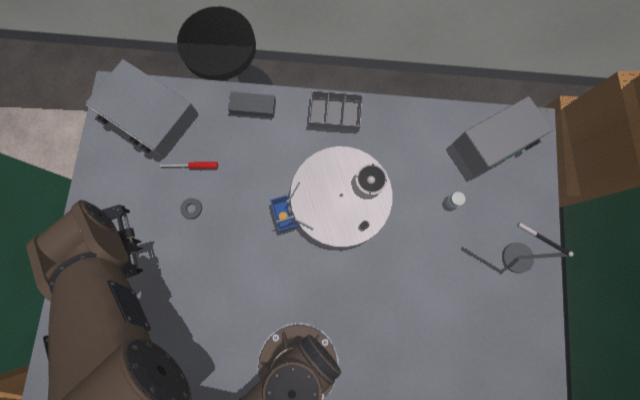

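Run:
```python
from h import *
d=vision.snapshot('top');d2=vision.snapshot('scene')
for q in ((222,255),(250,255),(226,300),(250,310)):
    print(q,[toL(back(d,(q[0]+.5)/8-.5+260,(q[1]+.5)/8-.5+175,z)).round(0) for z in (.02,.036,.05)])
print('brass',toL(back(d,185/8-.5+260,328/8-.5+175,.022)))
for X in ((177,-2,.036),(177,-2,.05),(182,-2,.05)): print((proj(d2,[*toW(*X[:2]),X[2]])[0]-[320,165])*8)
im=d['image'][175:245,260:340];g=cv2.convertScaleAbs(im[20:48,15:45],alpha=1.8)
cv2.imwrite('pics/t14.png',cv2.resize(g,None,fx=20,fy=20,interpolation=cv2.INTER_CUBIC)[:,:,::-1])
```

```text
(222, 255) [array([182., -23.]), array([182., -20.]), array([181., -17.])]
(250, 255) [array([171., -19.]), array([170., -16.]), array([170., -14.])]
(226, 300) [array([186.,  -4.]), array([185.,  -1.]), array([185.,   1.])]
(250, 310) [array([178.,   3.]), array([177.,   6.]), array([177.,   8.])]
brass [205.90717729   2.54289802]
[167.07597381 246.17498177]
[168.8437173 213.8646557]
[178.51967603 208.21374003]
```

View pics/t14.png

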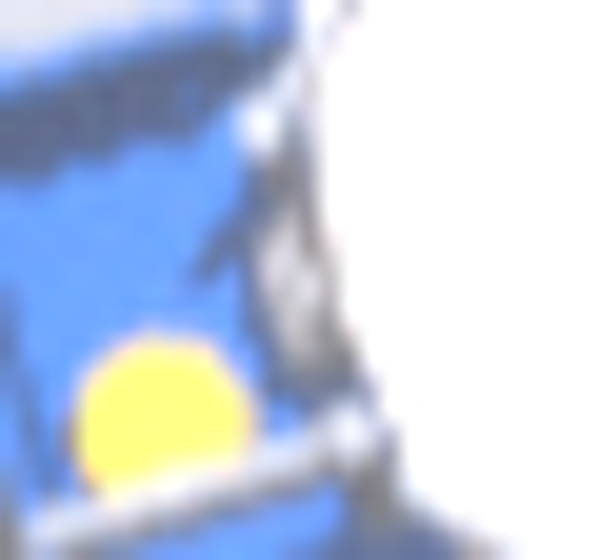

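```bash
python3 -c "
from rig import job,telemetry
print(telemetry.observe()['clock'],job.close_job())"
```

```text
the job is handed in; nothing more can be done
21.25 None
```

I opened the gate, swept the brass pole piece out first and the grey rubber foot second, and handed the job in at 21.25 s of the 48 s. No verdict came back.

- **Gate:** I pushed it open with the shut fingertips. In the last pictures it stands about square to its opening.
- **Parts:** With the fingers 14 mm apart, I pushed each disc along a curve through the funnel and out. The brass lies flat on the slot floor at about turntable (206, 3) mm. The foot seems to stand on edge between the platter edge and the brass, spanning about x 170–184 mm and y −20 to +5 mm.
- **Other objects:** The spotter's regions for the driver, bobbin and jar were within about 2 px (roughly 7 mm) of where they first appeared. The ring magnet and screwdriver look unmoved in the last full top picture. The arm was parked clear and touched nothing.

**Checks that failed or were weak:**
- The spotter missed both parts in the slot. It also reported "magnet_ring" at the slot instead of the real one, so I judged the parts by eye and by my own measurements.
- Its screwdriver region had a different size from the first look, so I could not compare it numerically.
- The foot's height was not measured directly. It is hidden from the scene camera below the platter edge, which fits its standing on the floor with its centre about 20 mm above the bench.

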